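Lay out the touch-up paint kit on the shelf board

TASK

Set out the touch-up kit on the shelf board, the two larger cans staying where they are: stand the red tin on the ring mark between the navy and the teal can, the yellow tin on the ring mark in front of the navy can, and the white tin on the ring mark in front of the teal can. Lay the blue roll of tape flat and centred on top of the red tin. Centre each tin on its mark, keep the tins upright throughout, and do not shift the two cans, the amber jar or the putty knife.

Things in the scene. Friction and masses are not known exactly. Their poses are not given: they have to be found in the camera images.
- red_tin: small red sample paint tin, upright solid cylinder with a steel rim at each end and a red lid, 56 mm diameter, 60 mm high, about 0.2 kg, loose. Origin: centre of its underside; z up
- yellow_tin: small yellow sample paint tin, upright solid cylinder with a steel rim at each end and a yellow lid, 56 mm diameter, 60 mm high, about 0.2 kg, loose. Origin: centre of its underside; z up
- white_tin: small white sample paint tin, upright solid cylinder with a steel rim at each end and a white lid, 56 mm diameter, 60 mm high, about 0.2 kg, loose. Origin: centre of its underside; z up
- tape: small roll of bright blue painter's tape lying flat on the bench: rigid ring, 60 mm outer diameter, 26 mm hole, 24 mm high, 0.04 kg, loose. Origin: centre of its underside; z up along its axis
- board: fixed brown shelf board on the bench, 210 (x) by 360 (y) by 18 mm. Origin: centre of underside; x to its back, away from the robot (yaw within 0.25 rad), y to the robot's left. White stripe along its front edge. Three flat white ring marks, 72 mm across, on top, centred at board (x, y) mm: (50, 0) between the two cans; (-55, 120) and (-55, -120), each directly in front of one can
- navy_can: larger navy blue paint can, 70 mm diameter, 70 mm high, loose, standing on the back row of the shelf board at board-frame (x, y) = (+50, +120) or (+50, -120) mm; which end varies from start to start. Origin: centre of its underside. It is to stay where it is
- teal_can: larger teal green paint can, 70 mm diameter, 70 mm high, loose, standing on the back row of the shelf board at board-frame (x, y) = (+50, +120) or (+50, -120) mm; which end varies from start to start. Origin: centre of its underside. It is to stay where it is
- jar: amber screw jar with a black cap, 38 mm diameter, 55 mm high, loose, standing on the bench among the tins. Origin: centre of its underside. Leave it alone
- knife: putty knife lying flat on the bench beyond the tins, dark wooden handle 100 mm long and 16 mm high, steel blade 50 mm wide, 190 mm long in all, loose. Origin: at the joint of handle and blade, underside of the handle; x points to the blade. Leave it alone
Mind the look-alikes: they are no part of the job. Leave any green or pink look-alike of the tape alone.

How it is judged:
At the end, for the whole second after the job is handed in: Each tin stands upright (within 0.1 rad) on the board (height within 4 mm), within 13 mm along each board axis of its mark: red between the cans, yellow in front of the navy can, white in front of the teal can. The tape lies flat on the red tin's lid, centres within 12 mm. All are at rest (x of red_tin in the frame of board between 0.037 and 0.063 m and y of red_tin in the frame of board between -0.013 and 0.013 m and ((x of yellow_tin in the frame of board between -0.068 and -0.042 m and y of yellow_tin in the frame of board between 0.107 and 0.133 m and x of white_tin in the frame of board between -0.068 and -0.042 m and y of white_tin in the frame of board between -0.133 and -0.107 m and y of navy_can in the frame of board above 0.08 m and y of teal_can in the frame of board below -0.08 m) or (x of yellow_tin in the frame of board between -0.068 and -0.042 m and y of yellow_tin in the frame of board between -0.133 and -0.107 m and x of white_tin in the frame of board between -0.068 and -0.042 m and y of white_tin in the frame of board between 0.107 and 0.133 m and y of navy_can in the frame of board below -0.08 m and y of teal_can in the frame of board above 0.08 m)) and z of red_tin in the frame of board between 0.014 and 0.022 m and angle between each of red_tin, yellow_tin, white_tin's own z axis and vertical below 0.1 rad and z of yellow_tin in the frame of board between 0.014 and 0.022 m and z of white_tin in the frame of board between 0.014 and 0.022 m and horizontal distance between tape and red_tin below 0.012 m and z of tape in the frame of red_tin between 0.055 and 0.065 m and angle between the z axis of tape and the z axis of red_tin, either way round below 0.1 rad and linear speed of each of red_tin, yellow_tin, white_tin, tape below 0.01 m/s); the robot touches nothing.
It fails at once if a larger can, the jar or the putty knife is shifted by more than 20 mm (distance of any of navy_can, teal_can, jar, knife from where it was at the start of the episode above 0.02 m).
It fails at once if a tin is tipped by more than 0.5 rad (angle between any of red_tin, yellow_tin, white_tin, navy_can, teal_can's own z axis and vertical above 0.5 rad).
It also fails if it takes over 115 s, if anything falls off the work surface, if the arm or the gripper's body presses on something with over 40 N, if the wrist force passes 120 N, or if a joint passes its speed limit or range.

ROBOT

A 7-joint arm with a two-finger parallel gripper is mounted at the origin on the work surface. World frame = base frame: x ahead of the robot, y to its left, z up, the work surface at z = 0. Lengths are in m, angles in rad, forces in N, time in s.
With the tool pointing down it reaches from about 0.35 to 0.9 m from the base axis. Payload 7.2 kg.
Tool frame: the origin (TCP) lies at the very end of the fingers, on their centre line; the grasp point (between the pads) lies 19 mm behind it; z points along the fingers, y is the line along which they close (so a half turn about z gives the same grasp; the last joint's range is limited). The gripper opens to 88 mm and grips with 3 to 60 N. Pads are 20 mm wide; open, the fingers measure 115 mm over their backs; the gripper's body (75 mm by 178 mm) begins 61 mm behind the grasp point.
Start: joints at [1.245, 0.411, -0.013, 1.596, 0.006, 1.134, -0.082], TCP at [0.159, -0.604, 0.223] pointing down, gripper open.
Joint ranges: [-2.95, 2.95], [-0.29, 1.99], [-1.47, 1.44], [0.14, 2.54], [-1.03, 4.17], [0.13, 1.85], [-2.86, 2.86]. Speed limits (rad/s): [2.39, 2.39, 3.01, 3.01, 3.14, 3.14, 3.14].

INTERFACE

Orientations are given as [roll, pitch, yaw] about the fixed x, y, z axes, in that order (R = Rz(yaw) Ry(pitch) Rx(roll)).
In Python, from workcell import manip gives the robot as it stands.
- The arm moves only by the tool drive_tool, never from a script. Its argument "targets" is a list of rows, each a list of 7 numbers: the opening, from -1 (shut) to 1 (fully open), then the shift along the world's x, y, z in m, then the turn, a rotation vector about the world's x, y, z in degrees. A call has 1 to 8 rows; each row shifts and turns the commanded pose from where the row before left it; what a row does not reach is not made up. A row lasts 1/10 s, in which the tool goes at most 50 mm and 8.59 degrees, less where a joint would pass 70% of its speed; a pose out of reach is approached as far as the arm can. A call is refused whole if a number of a shift passes 0.05 or a number of a turn 8.59, either way. A call with a gripper value outside its range is refused whole. The fingers move at their own pace and stop on an object; "squeeze" is the grip in N (left out, the last holds). Time passes only in rows, so rows that do not move let the fingers close. It gives the time, the measured TCP pose, the force, the opening and the grip force at its end, in the units of the state.
- manip.get_state(): the state, without advancing time (a new reading comes with each control period).
- manip.camera(name): name is "side" or "top"; returns a dict with "img" (384x512x3 uint8, red, green, blue), "fovy" (degrees; the focal length in pixels is half the picture's height over the tangent of half this angle, whatever the lens; pixels are square), "cx", "cy" (the principal point, pixels), "camera_from_world" (4x4, takes a point from world to camera coordinates). Camera axes: x right, y down, z forward; pixel columns grow to the right and rows downward; lengths in m; the calibration is good to about 2 mm. A picture is of the moment at which its call begins. There is no depth.
- manip.close_job(): hands the job in; it is judged then, once.
The state is a dict: "t": time; "qpos": joint angles; "dq": joint speeds; "tau": joint torques, N m; "position": TCP position; "ee_rot": TCP orientation; "ft_force": force on the tool from outside, world axes, zero at the start; "wrist_torque": the same for the moment, N m; "opening": opening from 0.0 (shut) to 1.0 (fully open); "gripper_force": force on a finger pad.
Only numpy, scipy, OpenCV 4.12 (cv2) and the standard library are available. Lean on these libraries where they do the work, as an engineer would, in place of code of your own. Each camera call takes 0.05 s, during which the arm holds its last target. There are 200 camera calls.

## Working session

There is one attempt and no reset: what is moved stays moved. The work goes in short steps, Python scripts to look and compute and a tool call to move; the robot and the scene stay as the last step left them, time stands still between calls to the robot, and variables do not carry over. Pictures are saved under pics/ and viewed, at most 14 in all, crops included, and the job is handed in when it is done.

Besides the shell and the picture viewer there is one more tool, called after "Request:" by a JSON object that holds its "method" and its "body", one argument or row to a line. drive_tool: Moves the arm, as the interface text tells. Its arguments: {"type":"object","properties":{"targets":{"type":"array"},"squeeze":{"type":"number"}},"required":["targets"]}

```bash
mkdir -p pics; ls
cat > h.py <<'E'
import numpy as np, cv2
from workcell import manip
def grab(n):
    c=manip.camera(n); cv2.imwrite
    return c
def ray(c,u,v,z):
    f=c["img"].shape[0]/2/np.tan(np.radians(c["fovy"])/2)
    T=np.array(c["camera_from_world"]); R=T[:3,:3]; o=-R.T@T[:3,3]
    d=R.T@np.array([(u-c["cx"])/f,(v-c["cy"])/f,1]); return o+d*(z-o[2])/d[2]
def proj(c,p):
    f=c["img"].shape[0]/2/np.tan(np.radians(c["fovy"])/2)
    q=np.array(c["camera_from_world"])@np.r_[p,1]; return q[:2]/q[2]*f+[c["cx"],c["cy"]]
def save(c,n): cv2.imwrite("pics/"+n,cv2.cvtColor(c["img"],cv2.COLOR_RGB2BGR))
E
python3 - <<'E'
from h import *
import pickle
for n in("top","side"):
    c=grab(n); save(c,n+"0.png"); pickle.dump(c,open(n+"0.pkl","wb"))
    T=np.array(c["camera_from_world"]); print(n,c["fovy"],c["cx"],c["cy"],(-T[:3,:3].T@T[:3,3]).round(3),T[:3,:3].round(3).tolist())
s=manip.get_state(); print(s)
E
```

```text
pics
top 57.2717994827543 252.76530836673086 189.9020318656056 [ 0.537 -0.009  0.921] [[0.008, -1.0, 0.008], [-0.998, -0.009, -0.059], [0.059, -0.007, -0.998]]
side 47.03504978360246 254.73167918715038 189.4340399560824 [ 0.4   -0.74   0.868] [[0.97, -0.243, -0.003], [-0.183, -0.722, -0.668], [0.16, 0.648, -0.744]]
{'t': 0.1, 'qpos': array([ 1.24479663,  0.41181131, -0.01271569,  1.59694026,  0.00561305,
        1.13430468, -0.08219743]), 'dq': array([ 1.22536877e-03, -4.95537499e-04, -7.27706342e-04, -3.29404609e-03,
        2.71202488e-04,  2.10443580e-03,  6.19511601e-05]), 'tau': array([ 2.95540558e-03, -5.89091098e+01,  6.43997937e-01, -2.91706145e+01,
       -5.37434744e-02,  1.45650472e-02,  1.06109942e-04]), 'position': array([ 0.1591927 , -0.60392202,  0.22190674]), 'ee_rot': array([-3.14016909e+00,  1.11038755e-04,  2.57835351e-01]), 'ft_force': array([-0.24221202, -0.25711205, -0.22572892]), 'wrist_torque': array([-0.01247381,  0.07800189,  0.00078376]), 'gripper_force': 0.0, 'opening': 1.0017707913741891}
```

View pics/top0.png

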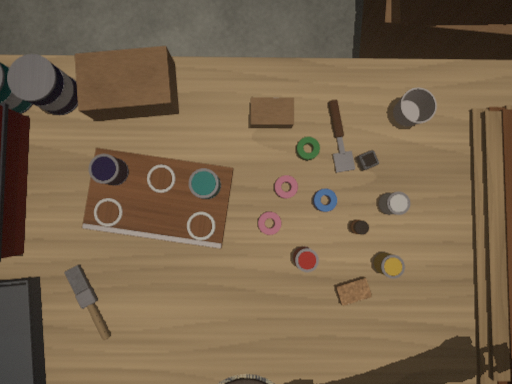

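View pics/side0.png

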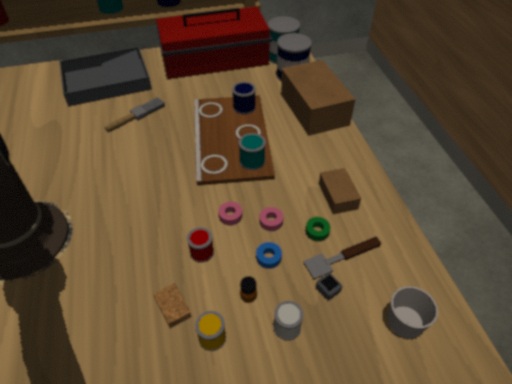

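The top view shows navy at (104,169), teal at (204,183), and the board rings at (161,179), (108,212) and (201,226). Also in view are red (307,260), yellow (393,266), white (398,203), blue tape (325,200), jar (361,228) and knife (338,120). The navy can is at the +y end.

```bash
cat > m.py <<'E'
from h import *
def blobs(c,lo,hi,win,amin=30):
    h=cv2.cvtColor(c["img"],cv2.COLOR_RGB2HSV); m=cv2.inRange(h,np.array(lo),np.array(hi))
    k=np.zeros_like(m); x0,y0,x1,y1=win; k[y0:y1,x0:x1]=m[y0:y1,x0:x1]
    n,l,s,ce=cv2.connectedComponentsWithStats(k)
    return sorted([(int(s[i,4]),ce[i].round(1).tolist(),s[i,:4].tolist()) for i in range(1,n) if s[i,4]>=amin],reverse=True)
E
python3 - <<'E'
from m import *
import pickle
c=pickle.load(open("top0.pkl","rb"))
W=lambda u,v,r=24:(u-r,v-r,u+r,v+r)
for nm,lo,hi,w in [("red",(0,120,60),(8,255,255),W(307,260)),("red2",(172,120,60),(180,255,255),W(307,260)),("yel",(18,140,100),(32,255,255),W(393,266)),
 ("white",(0,0,150),(180,60,255),W(398,203)),("tape",(100,120,80),(125,255,255),W(325,200)),
 ("navy",(110,120,20),(130,255,255),W(104,169)),("teal",(75,120,40),(100,255,255),W(204,183)),
 ("r0",(0,0,150),(180,70,255),W(161,179,20)),("r1",(0,0,150),(180,70,255),W(108,212,18)),("r2",(0,0,150),(180,70,255),W(201,226,17)),("jar",(0,0,0),(180,255,60),W(361,228,14))]:
    for b in blobs(c,lo,hi,w)[:2]:
        z=.018 if nm[0]=='r' and nm[1].isdigit() else dict(tape=.024,navy=.088,teal=.088,jar=.055).get(nm,.06)
        bx=b[2]; u,v=bx[0]+(bx[2]-1)/2,bx[1]+(bx[3]-1)/2
        print(nm,b,"cen",ray(c,*b[1],z)[:2].round(4),"box",ray(c,u,v,z)[:2].round(4))
im=cv2.cvtColor(c["img"],cv2.COLOR_RGB2BGR)
a=cv2.resize(im[130:290,280:425],None,fx=5,fy=3.75*4/3*.75,interpolation=cv2.INTER_CUBIC)
cv2.imwrite("pics/crop.png",cv2.resize(im[140:290,275:425],(600,600),interpolation=cv2.INTER_CUBIC))
E
```

```text
red (246, [306.7, 259.9], [298, 252, 18, 17]) cen [ 0.4181 -0.1471] box [ 0.4178 -0.1466]
yel (242, [392.8, 266.3], [385, 258, 17, 18]) cen [ 0.4042 -0.3565] box [ 0.4037 -0.357 ]
white (238, [398.3, 202.7], [390, 194, 18, 18]) cen [ 0.5588 -0.3724] box [ 0.5593 -0.3729]
teal (226, [202.0, 185.4], [193, 174, 22, 21]) cen [0.5952 0.106 ] box [0.5985 0.1025]
r0 (175, [160.7, 178.0], [147, 165, 28, 27]) cen [0.6182 0.222 ] box [0.6182 0.2226]
r1 (163, [107.6, 211.5], [94, 199, 28, 27]) cen [0.5311 0.3554] box [0.5298 0.3557]
r1 (76, [101.6, 227.8], [90, 225, 30, 5]) cen [0.4896 0.3693] box [0.4916 0.362 ]
r2 (255, [198.9, 229.5], [184, 212, 31, 31]) cen [0.4872 0.1216] box [0.4935 0.1215]
jar (137, [360.5, 227.0], [353, 221, 15, 13]) cen [ 0.4984 -0.2803] box [ 0.4984 -0.2791]
```

View pics/crop.png

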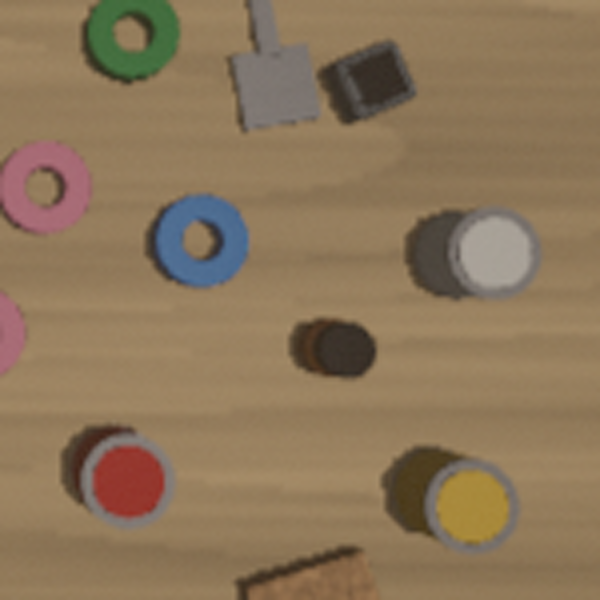

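The crop shows red, yellow and white lids with clear rims, the blue tape at crop (200,240), and the jar between them. There is free room beside each tin for a finger along y.

Run:
```python
from m import *
import pickle
c=pickle.load(open("top0.pkl","rb")); s=pickle.load(open("side0.pkl","rb"))
W=lambda u,v,r=24:(u-r,v-r,u+r,v+r)
for C,u,v in((c,325,200),(s,268,255)):
    for b in blobs(C,(95,100,40),(130,255,255),W(u,v))[:2]:
        x,y,w,h=b[2]; print("tape",b,ray(C,x+(w-1)/2,y+(h-1)/2,.024)[:2].round(4),ray(C,*b[1],.016)[:2].round(4))
for n,lo,hi,u,v,z in(("red",(0,120,130),(8,255,255),200,239,.06),("yel",(18,140,140),(32,255,255),210,325,.06),("white",(0,0,150),(180,60,255),288,315,.06),("r0",(0,0,150),(180,80,255),247,134,.018),("r1",(0,0,150),(180,80,255),211,110,.018),("r2",(0,0,150),(180,80,255),214,164,.018)):
    b=blobs(s,lo,hi,W(u,v,14))
    if b: x,y,w,h=b[0][2]; print("side",n,b[0],ray(s,x+(w-1)/2,y+(h-1)/2,z)[:2].round(4))
B=lambda x,y:np.array([.6182,.2222])+np.array([[.9905,.1374],[-.1374,.9905]])@[x-.05,y]
for p in((.05,0),(-.055,.12),(-.055,-.12),(.05,.12),(.05,-.12)): print(p,B(*p).round(4),proj(c,[*B(*p),.018]).round(1),proj(s,[*B(*p),.018]).round(1))
```

```text
tape (299, [324.9, 199.8], [314, 189, 23, 22]) [ 0.5663 -0.1998] [ 0.5658 -0.2013]
tape (443, [268.5, 254.5], [257, 243, 24, 25]) [ 0.5633 -0.2069] [ 0.5652 -0.2005]
side yel (329, [209.5, 323.9], [200, 314, 21, 20]) [ 0.4054 -0.3535]
side white (89, [288.8, 312.2], [280, 306, 18, 15]) [ 0.5589 -0.3696]
(0.05, 0) [0.6182 0.2222] [160.6 178. ] [248.  132.4]
(-0.055, 0.12) [0.5307 0.3555] [107.6 211.7] [210.4 109.5]
(-0.055, -0.12) [0.4977 0.1178] [200.5 225.4] [214.  163.9]
(0.05, 0.12) [0.6347 0.3411] [114.5 171.2] [244.2 107.1]
(0.05, -0.12) [0.6017 0.1033] [206.8 184.8] [252.2 161. ]
```

Request:
{"method": "drive_tool", "body": {
  "targets": [
    [1,0.05,0.04,0,0,0,-3.7],
    [1,0.05,0.05,0,0,0,-3.7],
    [1,0.05,0.05,0,0,0,-3.7],
    [1,0.05,0.05,0,0,0,-3.7],
    [1,0.04,0.05,0,0,0,0],
    [1,0,0,0,0,0,0]
  ],
  "squeeze": 20
}}

```text
t: 0.7
position: [0.3412, -0.4217, 0.2225]
ee_rot: [-3.139, -0.002, 0.01]
ft_force: [0.4, -0.8, 0.6]
opening: 0.996
gripper_force: 0.0
```

Request:
{"method": "drive_tool", "body": {
  "targets": [
    [1,0.015,0.04,0,0,0,0],
    [1,0.015,0.04,0,0,0,0],
    [1,0.015,0.04,0,0,0,0],
    [1,0.015,0.04,0,0,0,0],
    [1,0.01,0.04,0,0,0,0],
    [1,0.007,0.04,0,0,0,0],
    [1,0,0.034,0,0,0,0],
    [1,0,0,0,0,0,0]
  ]
}}

```text
t: 1.5
position: [0.4128, -0.15, 0.2226]
ee_rot: [-3.141, 0.0, 0.006]
ft_force: [0.1, 0.1, -0.1]
opening: 0.997
gripper_force: 0.0
```

Request:
{"method": "drive_tool", "body": {
  "targets": [
    [1,0.005,0.003,-0.04,0,0,0],
    [1,0,0,-0.04,0,0,0],
    [1,0,0,-0.04,0,0,0],
    [1,0,0,-0.04,0,0,0],
    [1,0,0,-0.03,0,0,0],
    [1,0,0,-0.013,0,0,0],
    [1,0,0,0,0,0,0]
  ]
}}

```text
t: 2.2
position: [0.4159, -0.1517, 0.0176]
ee_rot: [-3.141, 0.004, -0.001]
ft_force: [-0.4, 1.7, -0.5]
opening: 0.995
gripper_force: 0.0
```

Request:
{"method": "drive_tool", "body": {
  "targets": [
    [1,0.002,0.004,0,0,0,0],
    [-1,0,0,0,0,0,0],
    [-1,0,0,0,0,0,0],
    [-1,0,0,0,0,0,0],
    [-1,0,0,0,0,0,0],
    [-1,0,0,0,0,0,0]
  ],
  "squeeze": 20
}}

```text
t: 2.8
position: [0.4199, -0.147, 0.0201]
ee_rot: [3.141, -0.001, -0.0]
ft_force: [-0.9, 1.0, 4.5]
opening: 0.635
gripper_force: 20.0
```

Request:
{"method": "drive_tool", "body": {
  "targets": [
    [-1,0,0,0.02,0,0,0],
    [-1,0,0,0.04,0,0,0],
    [-1,0,0,0.04,0,0,0],
    [-1,0,0,0.04,0,0,0],
    [-1,0.015,0.02,0.02,0,0,0],
    [-1,0.02,0.035,0,0,0,0],
    [-1,0.02,0.035,0,0,0,0],
    [-1,0.02,0.035,0,0,0,0]
  ]
}}

```text
t: 3.6
position: [0.495, -0.021, 0.1799]
ee_rot: [3.141, -0.0, -0.002]
ft_force: [0.2, -1.5, -2.3]
opening: 0.634
gripper_force: 20.0
```

Request:
{"method": "drive_tool", "body": {
  "targets": [
    [-1,0.02,0.035,0,0,0,0],
    [-1,0.02,0.035,0,0,0,0],
    [-1,0.02,0.035,0,0,0,0],
    [-1,0.02,0.035,0,0,0,0],
    [-1,0.02,0.035,0,0,0,0],
    [-1,0.02,0.035,0,0,0,0],
    [-1,0,0.015,0,0,0,0],
    [-1,0,0,0,0,0,0]
  ]
}}

```text
t: 4.4
position: [0.6134, 0.206, 0.1787]
ee_rot: [-3.141, 0.002, 0.004]
ft_force: [-0.1, 0.8, -1.7]
opening: 0.631
gripper_force: 20.0
```

Request:
{"method": "drive_tool", "body": {
  "targets": [
    [-1,0.005,0.016,0,0,0,0],
    [-1,0,0,-0.03,0,0,0],
    [-1,0,0,-0.03,0,0,0],
    [-1,0,0,-0.03,0,0,0],
    [-1,0,0,-0.03,0,0,0],
    [-1,0,0,0,0,0,0]
  ]
}}

```text
t: 5.0
position: [0.6172, 0.2162, 0.0557]
ee_rot: [3.138, 0.007, -0.002]
ft_force: [0.7, 0.2, -1.9]
opening: 0.633
gripper_force: 20.0
```

Request:
{"method": "drive_tool", "body": {
  "targets": [
    [-1,0.001,0.004,0,0,0,0],
    [-1,0,0,0,0,0,0],
    [-1,0,0,-0.01,0,0,0],
    [-1,0,0,-0.004,0,0,0],
    [-1,0,0,0,0,0,0]
  ]
}}

```text
t: 5.5
position: [0.6203, 0.2226, 0.0452]
ee_rot: [3.141, 0.001, -0.001]
ft_force: [-0.8, -0.1, -2.0]
opening: 0.637
gripper_force: 20.0
```

Request:
{"method": "drive_tool", "body": {
  "targets": [
    [-1,-0.001,0,-0.004,0,0,0],
    [-1,0,0,-0.002,0,0,0],
    [-1,0,0,0,0,0,0]
  ]
}}

```text
t: 5.8
position: [0.6194, 0.2229, 0.0393]
ee_rot: [3.141, 0.001, -0.0]
ft_force: [-0.2, 0.1, -2.0]
opening: 0.636
gripper_force: 20.0
```

Request:
{"method": "drive_tool", "body": {
  "targets": [
    [-1,0,0,-0.002,0,0,0],
    [-1,0,0,0,0,0,0]
  ]
}}

```text
t: 6.0
position: [0.6199, 0.2231, 0.0382]
ee_rot: [-3.141, -0.001, -0.0]
ft_force: [-0.4, -0.9, 2.2]
opening: 0.637
gripper_force: 20.0
```

Contact reached (force rose by about 4 N). I'll release and rise.

Request:
{"method": "drive_tool", "body": {
  "targets": [
    [0.95,0,0,0,0,0,0],
    [0.95,0,0,0,0,0,0],
    [0.95,0,0,0,0,0,0],
    [0.95,0,0,0.02,0,0,0],
    [0.95,0,0,0.04,0,0,0],
    [0.95,0,0,0.05,0,0,0],
    [0.95,0,0,0.05,0,0,0]
  ]
}}

```text
t: 6.7
position: [0.6192, 0.2229, 0.199]
ee_rot: [3.141, 0.001, -0.0]
ft_force: [1.0, -0.6, 0.6]
opening: 0.973
gripper_force: 0.0
```

Request:
{"method": "drive_tool", "body": {
  "targets": [
    [1,-0.005,-0.04,0,0,0,0],
    [1,-0.005,-0.04,0,0,0,0],
    [1,-0.005,-0.04,0,0,0,0],
    [1,-0.005,-0.04,0,0,0,0],
    [1,-0.005,-0.04,0,0,0,0],
    [1,-0.005,-0.04,0,0,0,0],
    [1,-0.005,-0.04,0,0,0,0],
    [1,-0.005,-0.04,0,0,0,0]
  ]
}}

```text
t: 7.5
position: [0.5793, -0.0986, 0.1978]
ee_rot: [3.141, -0.0, -0.0]
ft_force: [0.4, -0.4, -0.1]
opening: 1.0
gripper_force: 0.0
```

Run:
```python
from m import *
c=grab("top"); save(c,"a.png")
for b in blobs(c,(0,120,60),(8,255,255),(135,150,190,210))[:2]: print(b,ray(c,*b[1],.078)[:2].round(4))
```

```text
(249, [154.5, 175.9], [146, 168, 18, 17]) [0.6178 0.2217]
(67, [166.9, 180.4], [159, 170, 12, 19]) [0.6072 0.1917]
```

View pics/a.png

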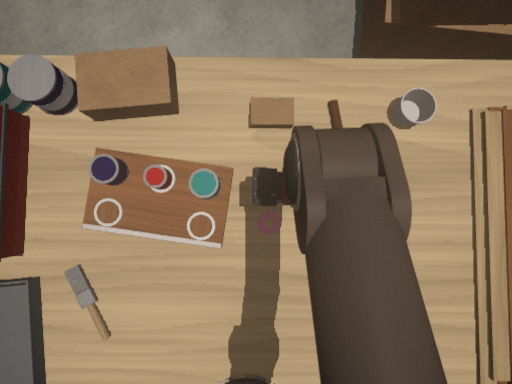

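The picture shows the red tin on the middle ring at (154,176), between the undisturbed cans. Next is the tape.

Request:
{"method": "drive_tool", "body": {
  "targets": [
    [1,-0.005,-0.03,0,0,0,0],
    [1,-0.005,-0.03,0,0,0,0],
    [1,-0.004,-0.03,0,0,0,0],
    [1,0,-0.012,-0.03,0,0,0],
    [1,0,0,-0.04,0,0,0],
    [1,0,0,-0.04,0,0,0],
    [1,0,0,-0.04,0,0,0],
    [1,0,0,0,0,0,0]
  ]
}}

```text
t: 8.35
position: [0.562, -0.1978, 0.0427]
ee_rot: [-3.139, 0.009, -0.0]
ft_force: [-0.6, 0.5, -0.2]
opening: 0.995
gripper_force: 0.0
```

Request:
{"method": "drive_tool", "body": {
  "targets": [
    [1,0,0,0,0,0,0],
    [1,0.003,-0.003,-0.015,0,0,0],
    [1,0,0,-0.01,0,0,0],
    [1,0,0,0,0,0,0],
    [1,0,0,0,0,0,0]
  ]
}}

```text
t: 8.85
position: [0.5688, -0.202, 0.0229]
ee_rot: [3.142, -0.0, -0.001]
ft_force: [0.4, 0.7, -0.3]
opening: 0.998
gripper_force: 0.0
```

Request:
{"method": "drive_tool", "body": {
  "targets": [
    [1,-0.003,0.001,-0.01,0,0,0],
    [1,0,0,-0.006,0,0,0],
    [1,0,0,0,0,0,0],
    [1,0,0,0,0,0,0]
  ]
}}

```text
t: 9.25
position: [0.5655, -0.2009, 0.0064]
ee_rot: [-3.141, 0.001, -0.0]
ft_force: [0.0, 0.1, 1.0]
opening: 1.003
gripper_force: 0.0
```

Request:
{"method": "drive_tool", "body": {
  "targets": [
    [-1,0,0,0,0,0,0],
    [-1,0,0,0,0,0,0],
    [-1,0,0,0,0,0,0],
    [-1,0,0,0,0,0,0],
    [-1,0,0,0,0,0,0]
  ],
  "squeeze": 12
}}

```text
t: 9.75
position: [0.5658, -0.201, 0.0068]
ee_rot: [3.142, -0.0, -0.0]
ft_force: [-0.7, -0.2, 1.2]
opening: 0.692
gripper_force: 12.0
```

Request:
{"method": "drive_tool", "body": {
  "targets": [
    [-1,0,0,0.02,0,0,0],
    [-1,0,0,0.04,0,0,0],
    [-1,0,0,0.05,0,0,0],
    [-1,0,0.01,0.05,0,0,0],
    [-1,0.005,0.035,0.02,0,0,0],
    [-1,0.005,0.04,0,0,0,0],
    [-1,0.005,0.04,0,0,0,0],
    [-1,0.005,0.04,0,0,0,0]
  ]
}}

```text
t: 10.55
position: [0.5857, -0.0349, 0.1861]
ee_rot: [3.141, -0.001, -0.001]
ft_force: [0.6, 0.1, -1.3]
opening: 0.683
gripper_force: 12.0
```

Request:
{"method": "drive_tool", "body": {
  "targets": [
    [-1,0.005,0.04,0,0,0,0],
    [-1,0.005,0.04,0,0,0,0],
    [-1,0.005,0.04,0,0,0,0],
    [-1,0.005,0.04,0,0,0,0],
    [-1,0.005,0.04,0,0,0,0],
    [-1,0.005,0.04,0,0,0,0],
    [-1,0,0.015,0,0,0,0],
    [-1,0,0,0,0,0,0]
  ]
}}

```text
t: 11.35
position: [0.6146, 0.2219, 0.1853]
ee_rot: [-3.141, 0.001, 0.004]
ft_force: [0.2, 0.9, -1.1]
opening: 0.687
gripper_force: 12.0
```

Request:
{"method": "drive_tool", "body": {
  "targets": [
    [-1,0.003,0,-0.03,0,0,0],
    [-1,0,0,-0.03,0,0,0],
    [-1,0,0,-0.02,0,0,0],
    [-1,0,0,0,0,0,0],
    [-1,0,0,0,0,0,0]
  ]
}}

```text
t: 11.85
position: [0.6191, 0.2169, 0.106]
ee_rot: [3.141, 0.0, -0.002]
ft_force: [1.2, -0.5, -0.6]
opening: 0.686
gripper_force: 12.0
```

Request:
{"method": "drive_tool", "body": {
  "targets": [
    [-1,-0.001,0.005,0,0,0,0],
    [-1,0,0,-0.01,0,0,0],
    [-1,0,0,-0.006,0,0,0],
    [-1,0,0,0,0,0,0],
    [-1,0,0,0,0,0,0]
  ]
}}

```text
t: 12.35
position: [0.6175, 0.2237, 0.0895]
ee_rot: [3.141, 0.0, -0.0]
ft_force: [-0.3, -0.0, -1.4]
opening: 0.693
gripper_force: 12.0
```

Request:
{"method": "drive_tool", "body": {
  "targets": [
    [-1,0,-0.002,-0.002,0,0,0],
    [-1,0,0,-0.001,0,0,0],
    [-1,0,0,0,0,0,0]
  ]
}}

```text
t: 12.65
position: [0.6177, 0.2216, 0.0866]
ee_rot: [3.141, 0.0, -0.001]
ft_force: [-0.3, 0.5, -1.1]
opening: 0.692
gripper_force: 12.0
```

Request:
{"method": "drive_tool", "body": {
  "targets": [
    [-1,0,0,-0.0015,0,0,0],
    [-1,0,0,0,0,0,0],
    [-1,0,0,0,0,0,0]
  ]
}}

```text
t: 12.95
position: [0.6176, 0.2218, 0.0852]
ee_rot: [3.142, 0.0, -0.0]
ft_force: [0.1, 0.1, -0.8]
opening: 0.691
gripper_force: 12.0
```

Request:
{"method": "drive_tool", "body": {
  "targets": [
    [-1,0,0,-0.0005,0,0,0],
    [0.95,0,0,0,0,0,0],
    [0.95,0,0,0,0,0,0],
    [0.95,0,0,0,0,0,0],
    [0.95,0,0,0.02,0,0,0],
    [0.95,0,0,0.04,0,0,0],
    [0.95,0,0,0.05,0,0,0]
  ]
}}

```text
t: 13.65
position: [0.6164, 0.2212, 0.1939]
ee_rot: [3.14, 0.004, -0.0]
ft_force: [1.4, 0.3, -0.4]
opening: 0.975
gripper_force: 0.0
```

Request:
{"method": "drive_tool", "body": {
  "targets": [
    [1,-0.015,-0.04,0,0,0,0],
    [1,-0.015,-0.04,0,0,0,0],
    [1,-0.015,-0.04,0,0,0,0],
    [1,-0.015,-0.04,0,0,0,0],
    [1,-0.015,-0.04,0,0,0,0],
    [1,-0.015,-0.04,0,0,0,0],
    [1,-0.015,-0.04,0,0,0,0],
    [1,-0.015,-0.04,0,0,0,0]
  ]
}}

```text
t: 14.45
position: [0.4969, -0.0997, 0.195]
ee_rot: [3.141, -0.001, -0.0]
ft_force: [1.3, -0.3, 0.8]
opening: 0.997
gripper_force: 0.0
```

Run:
```python
from m import *
c=grab("top"); save(c,"b.png"); s=grab("side")
for C,w in((c,(125,150,185,205)),(s,(220,90,275,160))):
  for b in blobs(C,(95,100,40),(116,255,255),w)[:2]:
    x,y,W,h=b[2]; print(b,ray(C,*b[1],.102)[:2].round(4),ray(C,x+(W-1)/2,y+(h-1)/2,.102)[:2].round(4))
a=cv2.cvtColor(np.hstack([cv2.resize(c["img"][130:260,70:245],(400,297)),cv2.resize(s["img"][80:190,180:290],(300,297))]),cv2.COLOR_RGB2BGR); cv2.imwrite("pics/b.png",a)
```

```text
(380, [152.9, 175.3], [141, 164, 25, 24]) [0.6168 0.2189] [0.6163 0.2187]
(306, [248.4, 112.3], [241, 102, 17, 21]) [0.6174 0.2089] [0.6193 0.2098]
```

View pics/b.png

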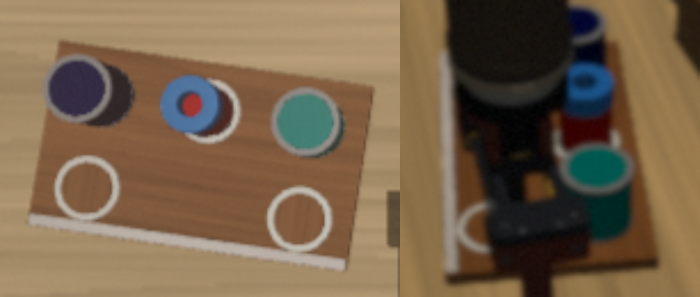

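The crop shows the tape flat and centred on the red tin (top view crop (191,104)), red lid visible through the hole. Next is the yellow tin.

Request:
{"method": "drive_tool", "body": {
  "targets": [
    [1,-0.013,-0.036,0,0,0,0],
    [1,-0.013,-0.036,0,0,0,0],
    [1,-0.013,-0.036,0,0,0,0],
    [1,-0.013,-0.036,0,0,0,0],
    [1,-0.013,-0.036,0,0,0,0],
    [1,-0.013,-0.036,0,0,0,0],
    [1,-0.013,-0.036,0,0,0,0],
    [1,0,0,0,0,0,0]
  ]
}}

```text
t: 15.35
position: [0.4042, -0.3551, 0.1946]
ee_rot: [3.139, 0.001, -0.007]
ft_force: [-0.5, -0.1, -0.3]
opening: 1.003
gripper_force: 0.0
```

Request:
{"method": "drive_tool", "body": {
  "targets": [
    [1,0,0,0,0,0,0],
    [1,0,0,-0.04,0,0,0],
    [1,0,0,-0.04,0,0,0],
    [1,0,0,-0.02,0,0,0],
    [1,0,0,0,0,0,0],
    [1,0,0,0,0,0,0]
  ]
}}

```text
t: 15.95
position: [0.4078, -0.3491, 0.0952]
ee_rot: [-3.141, -0.0, 0.001]
ft_force: [-0.2, 0.0, -0.4]
opening: 1.003
gripper_force: 0.0
```

Request:
{"method": "drive_tool", "body": {
  "targets": [
    [1,-0.003,-0.007,0,0,0,0],
    [1,0,0,-0.03,0,0,0],
    [1,0,0,-0.03,0,0,0],
    [1,0,0,-0.015,0,0,0],
    [1,0,0,0,0,0,0],
    [1,0,0,0,0,0,0]
  ]
}}

```text
t: 16.55
position: [0.4044, -0.358, 0.021]
ee_rot: [3.14, -0.001, -0.001]
ft_force: [0.6, 0.6, 0.5]
opening: 0.999
gripper_force: 0.0
```

Request:
{"method": "drive_tool", "body": {
  "targets": [
    [-1,0,0,0,0,0,0],
    [-1,0,0,0,0,0,0],
    [-1,0,0,0,0,0,0],
    [-1,0,0,0,0,0,0],
    [-1,0,0,0,0,0,0]
  ],
  "squeeze": 20
}}

```text
t: 17.05
position: [0.4038, -0.3571, 0.0201]
ee_rot: [3.142, -0.0, -0.0]
ft_force: [-0.2, 0.8, 3.9]
opening: 0.633
gripper_force: 20.0
```

Request:
{"method": "drive_tool", "body": {
  "targets": [
    [-1,0,0,0.02,0,0,0],
    [-1,0,0,0.04,0,0,0],
    [-1,0,0,0.05,0,0,0],
    [-1,0,0.01,0.05,0,0,0],
    [-1,0.005,0.03,0.01,0,0,0],
    [-1,0.007,0.04,0,0,0,0],
    [-1,0.007,0.04,0,0,0,0],
    [-1,0.007,0.04,0,0,0,0]
  ]
}}

```text
t: 17.85
position: [0.4294, -0.196, 0.1888]
ee_rot: [3.141, -0.0, -0.001]
ft_force: [0.1, -0.3, -0.3]
opening: 0.633
gripper_force: 20.0
```

Request:
{"method": "drive_tool", "body": {
  "targets": [
    [-1,0.007,0.04,0,0,0,0],
    [-1,0.007,0.04,0,0,0,0],
    [-1,0.007,0.04,0,0,0,0],
    [-1,0.007,0.04,0,0,0,0],
    [-1,0.007,0.04,0,0,0,0],
    [-1,0.007,0.04,0,0,0,0],
    [-1,0.007,0.04,0,0,0,0],
    [-1,0.007,0.04,0,0,0,0]
  ]
}}

```text
t: 18.65
position: [0.4855, 0.124, 0.1886]
ee_rot: [3.141, 0.0, -0.001]
ft_force: [0.9, 0.5, -1.5]
opening: 0.636
gripper_force: 20.0
```

Request:
{"method": "drive_tool", "body": {
  "targets": [
    [-1,0.007,0.035,0,0,0,0],
    [-1,0.007,0.035,0,0,0,0],
    [-1,0.007,0.035,0,0,0,0],
    [-1,0.007,0.035,0,0,0,0],
    [-1,0.007,0.035,0,0,0,0],
    [-1,0.007,0.035,0,0,0,0],
    [-1,0.003,0.015,0,0,0,0],
    [-1,0,0,0,0,0,0]
  ]
}}

```text
t: 19.45
position: [0.5297, 0.3499, 0.1879]
ee_rot: [-3.141, 0.001, 0.003]
ft_force: [-0.1, -0.4, -1.9]
opening: 0.637
gripper_force: 20.0
```

Request:
{"method": "drive_tool", "body": {
  "targets": [
    [-1,0,0,0,0,0,0],
    [-1,0,0,-0.03,0,0,0],
    [-1,0,0,-0.03,0,0,0],
    [-1,0,0,-0.03,0,0,0],
    [-1,0,0,0,0,0,0],
    [-1,0,0,0,0,0,0]
  ]
}}

```text
t: 20.05
position: [0.5311, 0.3461, 0.0992]
ee_rot: [3.141, 0.0, -0.002]
ft_force: [0.2, -0.3, -0.5]
opening: 0.638
gripper_force: 20.0
```

Request:
{"method": "drive_tool", "body": {
  "targets": [
    [-1,0,0.01,0,0,0,0],
    [-1,0,0,-0.03,0,0,0],
    [-1,0,0,-0.02,0,0,0],
    [-1,0,0,-0.006,0,0,0],
    [-1,0,0,0,0,0,0],
    [-1,0,0,0,0,0,0]
  ]
}}

```text
t: 20.65
position: [0.5315, 0.3586, 0.0444]
ee_rot: [-3.14, -0.002, -0.0]
ft_force: [-0.3, -0.7, -2.0]
opening: 0.634
gripper_force: 20.0
```

Request:
{"method": "drive_tool", "body": {
  "targets": [
    [-1,0,-0.003,-0.003,0,0,0],
    [-1,0,0,-0.002,0,0,0],
    [-1,0,0,-0.001,0,0,0],
    [-1,0,0,0,0,0,0]
  ]
}}

```text
t: 21.05
position: [0.5313, 0.3543, 0.038]
ee_rot: [3.141, -0.001, -0.001]
ft_force: [-1.5, -2.2, 7.5]
opening: 0.633
gripper_force: 20.0
```

Request:
{"method": "drive_tool", "body": {
  "targets": [
    [0.95,0,0,0,0,0,0],
    [0.95,0,0,0,0,0,0],
    [0.95,0,0,0,0,0,0],
    [0.95,0,0,0.02,0,0,0],
    [0.95,0,0,0.04,0,0,0],
    [0.95,0,0,0.05,0,0,0],
    [0.95,0,0,0.05,0,0,0],
    [0.95,0,-0.02,0,0,0,0]
  ]
}}

```text
t: 21.85
position: [0.5322, 0.3401, 0.2044]
ee_rot: [-3.133, -0.009, 0.003]
ft_force: [1.2, -0.3, -0.3]
opening: 0.973
gripper_force: 0.0
```

Request:
{"method": "drive_tool", "body": {
  "targets": [
    [1,0,-0.045,0,0,0,0],
    [1,0,-0.045,0,0,0,0],
    [1,0,-0.045,0,0,0,0],
    [1,0,-0.045,0,0,0,0],
    [1,0,-0.045,0,0,0,0],
    [1,0,-0.045,0,0,0,0],
    [1,0,-0.045,0,0,0,0],
    [1,0,-0.045,0,0,0,0]
  ]
}}

```text
t: 22.65
position: [0.5305, -0.0271, 0.1969]
ee_rot: [3.142, -0.0, -0.0]
ft_force: [0.8, 0.5, 0.2]
opening: 1.001
gripper_force: 0.0
```

Request:
{"method": "drive_tool", "body": {
  "targets": [
    [1,0.003,-0.045,0,0,0,0],
    [1,0.003,-0.045,0,0,0,0],
    [1,0.003,-0.045,0,0,0,0],
    [1,0.003,-0.045,0,0,0,0],
    [1,0.003,-0.045,0,0,0,0],
    [1,0.003,-0.045,0,0,0,0],
    [1,0.003,-0.045,0,0,0,0],
    [1,0,0,0,0,0,0]
  ]
}}

```text
t: 23.45
position: [0.5495, -0.3484, 0.1957]
ee_rot: [3.138, 0.001, -0.009]
ft_force: [-0.5, -1.1, -0.4]
opening: 0.999
gripper_force: 0.0
```

Run:
```python
from m import *
c=grab("top")
for n,lo,hi,w,z in(("yel",(18,140,100),(32,255,255),(80,190,130,235),.078),("tape",(95,100,40),(116,255,255),(125,150,185,205),.102)):
  for b in blobs(c,lo,hi,w)[:1]: print(n,b,ray(c,*b[1],z)[:2].round(4))
```

```text
yel (253, [98.6, 211.6], [90, 203, 18, 18]) [0.5311 0.3526]
tape (384, [152.9, 175.3], [141, 163, 25, 25]) [0.6168 0.2189]
```

Yellow is within 3 mm of its mark. Next is the white tin.

Request:
{"method": "drive_tool", "body": {
  "targets": [
    [1,0.008,-0.023,0,0,0,0],
    [1,0,0,0,0,0,0],
    [1,0,0,-0.04,0,0,0],
    [1,0,0,-0.04,0,0,0],
    [1,0,0,-0.02,0,0,0],
    [1,0,0,0,0,0,0],
    [1,0,0,0,0,0,0]
  ]
}}

```text
t: 24.2
position: [0.5602, -0.3621, 0.0974]
ee_rot: [-3.141, -0.0, 0.001]
ft_force: [1.2, 1.2, 1.2]
opening: 1.005
gripper_force: 0.0
```

Request:
{"method": "drive_tool", "body": {
  "targets": [
    [1,-0.001,-0.01,0,0,0,0],
    [1,0,0,-0.03,0,0,0],
    [1,0,0,-0.03,0,0,0],
    [1,0,0,-0.016,0,0,0],
    [1,0,0,0,0,0,0],
    [1,0,0,0,0,0,0]
  ]
}}

```text
t: 24.8
position: [0.5594, -0.3739, 0.0219]
ee_rot: [3.141, -0.001, -0.001]
ft_force: [0.8, -0.2, 0.5]
opening: 1.0
gripper_force: 0.0
```

Request:
{"method": "drive_tool", "body": {
  "targets": [
    [-1,0,0.001,-0.001,0,0,0],
    [-1,0,0,0,0,0,0],
    [-1,0,0,0,0,0,0],
    [-1,0,0,0,0,0,0],
    [-1,0,0,0,0,0,0]
  ],
  "squeeze": 20
}}

```text
t: 25.3
position: [0.5589, -0.3723, 0.0202]
ee_rot: [3.142, -0.0, -0.0]
ft_force: [-0.4, 0.6, 3.1]
opening: 0.638
gripper_force: 20.0
```

Request:
{"method": "drive_tool", "body": {
  "targets": [
    [-1,0,0,0.02,0,0,0],
    [-1,0,0,0.04,0,0,0],
    [-1,0,0,0.05,0,0,0],
    [-1,0,0.01,0.05,0,0,0],
    [-1,-0.005,0.03,0.01,0,0,0],
    [-1,-0.005,0.04,0,0,0,0],
    [-1,-0.005,0.04,0,0,0,0],
    [-1,-0.005,0.04,0,0,0,0]
  ]
}}

```text
t: 26.1
position: [0.5379, -0.2112, 0.1887]
ee_rot: [3.141, 0.0, -0.001]
ft_force: [1.1, -0.2, -1.8]
opening: 0.634
gripper_force: 20.0
```

Request:
{"method": "drive_tool", "body": {
  "targets": [
    [-1,-0.005,0.04,0,0,0,0],
    [-1,-0.005,0.04,0,0,0,0],
    [-1,-0.005,0.04,0,0,0,0],
    [-1,-0.005,0.04,0,0,0,0],
    [-1,-0.005,0.04,0,0,0,0],
    [-1,-0.005,0.04,0,0,0,0],
    [-1,-0.005,0.04,0,0,0,0],
    [-1,0,0.03,0,0,0,0]
  ]
}}

```text
t: 26.9
position: [0.5025, 0.1, 0.1888]
ee_rot: [-3.141, 0.0, 0.002]
ft_force: [1.1, -0.0, -1.9]
opening: 0.633
gripper_force: 20.0
```

Target is (0.498, 0.118).

Request:
{"method": "drive_tool", "body": {
  "targets": [
    [-1,-0.004,0.017,0,0,0,0],
    [-1,0,0,0,0,0,0],
    [-1,0,0,-0.03,0,0,0],
    [-1,0,0,-0.03,0,0,0],
    [-1,0,0,-0.03,0,0,0],
    [-1,0,0,0,0,0,0],
    [-1,0,0,0,0,0,0]
  ]
}}

```text
t: 27.6
position: [0.4997, 0.1136, 0.0989]
ee_rot: [3.141, 0.001, -0.001]
ft_force: [0.8, -0.1, -1.6]
opening: 0.633
gripper_force: 20.0
```

Request:
{"method": "drive_tool", "body": {
  "targets": [
    [-1,-0.002,0.004,0,0,0,0],
    [-1,0,0,-0.03,0,0,0],
    [-1,0,0,-0.02,0,0,0],
    [-1,0,0,-0.006,0,0,0],
    [-1,0,0,0,0,0,0],
    [-1,0,0,0,0,0,0]
  ]
}}

```text
t: 28.2
position: [0.4986, 0.1188, 0.0441]
ee_rot: [-3.141, -0.002, -0.0]
ft_force: [-0.4, 0.5, -2.0]
opening: 0.636
gripper_force: 20.0
```

Request:
{"method": "drive_tool", "body": {
  "targets": [
    [-1,0,-0.001,-0.003,0,0,0],
    [-1,0,0,-0.002,0,0,0],
    [-1,0,0,-0.001,0,0,0],
    [-1,0,0,0,0,0,0]
  ]
}}

```text
t: 28.6
position: [0.4982, 0.1173, 0.038]
ee_rot: [3.141, -0.001, -0.001]
ft_force: [-2.8, -2.0, 10.4]
opening: 0.638
gripper_force: 20.0
```

Request:
{"method": "drive_tool", "body": {
  "targets": [
    [0.95,0,0,0,0,0,0],
    [0.95,0,0,0,0,0,0],
    [0.95,0,0,0,0,0,0],
    [0.95,0,0,0.02,0,0,0],
    [0.95,0,0,0.04,0,0,0],
    [0.95,0,0,0.05,0,0,0],
    [0.95,0,0,0.05,0,0,0],
    [0.95,0,-0.02,0.02,0,0,0]
  ]
}}

```text
t: 29.4
position: [0.4992, 0.1006, 0.2216]
ee_rot: [-3.139, -0.006, 0.004]
ft_force: [-0.6, 0.1, 0.1]
opening: 0.973
gripper_force: 0.0
```

Request:
{"method": "drive_tool", "body": {
  "targets": [
    [1,-0.01,-0.04,0,0,0,0],
    [1,-0.01,-0.04,0,0,0,0],
    [1,-0.01,-0.04,0,0,0,0],
    [1,-0.01,-0.04,0,0,0,0],
    [1,-0.01,-0.04,0,0,0,0],
    [1,-0.01,-0.04,0,0,0,0],
    [1,-0.01,-0.04,0,0,0,0],
    [1,0,0,0,0,0,0]
  ]
}}

```text
t: 30.2
position: [0.4257, -0.188, 0.2165]
ee_rot: [3.14, 0.001, -0.008]
ft_force: [0.8, -0.0, 0.9]
opening: 0.999
gripper_force: 0.0
```

Run:
```python
from m import *
c=grab("top"); s=grab("side")
B=np.array([[.9905,.1374],[-.1374,.9905]])
for n,lo,hi,w,z in(("yel",(18,140,100),(32,255,255),(80,190,130,235),.078),("white",(0,0,140),(180,60,255),(182,208,214,240),.078),("tape",(95,100,40),(116,255,255),(125,150,185,205),.102),("red",(0,150,60),(8,255,255),(140,160,170,190),.078)):
  for b in blobs(c,lo,hi,w)[:2]:
    p=ray(c,*b[1],z)[:2]; print(n,b,p.round(4),(B.T@(p-[.6182,.2222])+[.05,0]).round(4))
a=cv2.cvtColor(np.hstack([cv2.resize(c["img"][130:260,70:245],(400,297)),cv2.resize(s["img"][80:190,180:290],(300,297))]),cv2.COLOR_RGB2BGR); cv2.imwrite("pics/e.png",a)
```

```text
yel (250, [98.6, 211.6], [90, 203, 18, 18]) [0.5311 0.3526] [-0.0542  0.1172]
white (499, [200.1, 225.9], [188, 212, 26, 28]) [0.499  0.1102] [-0.0527 -0.1273]
tape (383, [152.9, 175.3], [141, 164, 25, 24]) [0.6168 0.2189] [ 0.0491 -0.0035]
red (54, [153.6, 175.4], [150, 171, 8, 9]) [0.6189 0.2239] [0.0505 0.0018]
```

View pics/e.png

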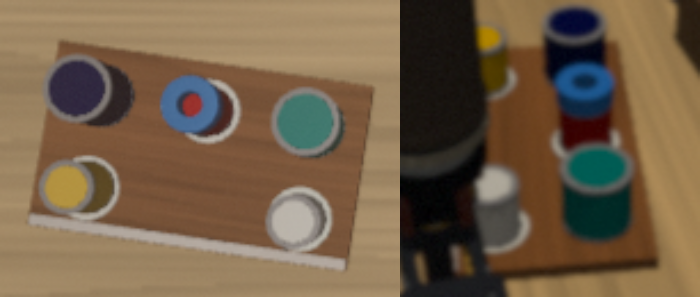

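The crop shows all three tins standing on their marks: yellow (66,188), white (295,220), and red with the tape on it (191,104). Both cans are untouched and the arm is clear.

```bash
python3 -c "
from workcell import manip
print(manip.close_job())"
```

```text
the job is handed in; nothing more can be done
None
```

The job is handed in at about 30 s on the robot clock, with no verdict returned: red, yellow and white tins stand on their marks, the tape sits about 3 mm off the red tin's centre, and both cans look unmoved; the white tin's centring rests on arm position, and I did not re-measure the jar and knife.

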